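# Sort concrete specimens into the carriers of their mixes

## Robot

A 6-joint arm with a two-finger parallel gripper is mounted at the origin on a cart in front of the work surface, level with it; the furniture and walls round the work are solid. World frame = base frame: x ahead of the robot, y to its left, z up, the work surface at z = 0. Lengths are in mm, angles in degrees, forces in N, time in s.
With the tool pointing down it reaches from about 325 to 925 mm from the base axis. Payload 3.1 kg.
Tool frame: the origin (TCP) lies at the very end of the fingers, on their centre line; the grasp point (between the pads) lies grasp_offset behind it (grasp_offset is the distance from the TCP to the grasp point, in mm); z points along the fingers, y is the line along which they close (so a half turn about z gives the same grasp; the last joint's range is limited). The gripper opens to 85 mm and grips with 20 to 120 N. Pads are 22 mm wide; open, the fingers measure 114 mm over their backs; the gripper's body (76 mm by 85 mm) begins 54 mm behind the grasp point. The pads swing forward as they close: fully open they stand 13 mm farther back than shut.
Start: joints at [-74.668, 12.427, 92.441, -0, 75.132, -6.429], TCP at [231.731, -580.465, 231.3] pointing down, gripper open.
Joint ranges: [-157.48, 157.48], [-44.54, 120.13], [17.64, 146.25], [-64.5, 244.5], [7.68, 150.69], [-147.95, 147.95]. Speed limits (degrees/s): [159.86, 159.86, 180, 180, 180, 180].

## Interface

Orientations are given as [roll, pitch, yaw] about the fixed x, y, z axes, in that order (R = Rz(yaw) Ry(pitch) Rx(roll)).
In Python, from station import * gives the robot as it stands. Calls block until the motion is done:
- goto(position, orientation): joint-space move of the TCP to a pose.
- move_l(position, attitude=None, speed=150): straight line of the TCP; attitude=None keeps the orientation; speed is the mean speed in mm/s.
- move_j(angles): joint-space move.
- grip(opening, squeeze=None): finger opening in mm; squeeze is the grip in N (None keeps the last); returns when the fingers have stopped.
- wait(seconds).
- solve_ik(position, orientation): joint angles nearest the present ones, or None.
- get_obs(): the state.
- get_image(name): name is "scene" or "top"; returns the picture (480x640x3 uint8, red, green, blue); there is no depth.
- get_calibration(name): a dict with "fx", "fy", "cx", "cy" (pixels), "D" ([k1, k2, p1, p2, k3] as OpenCV has them; the pictures are not rectified), "R" (3x3) and "t" (3): a world point X has camera coordinates R X + t. Camera axes: x right, y down, z forward; pixel columns grow to the right and rows downward; lengths in mm; the calibration is good to about 2 mm. A picture is of the moment at which its call begins. get_calibration takes no time and is no camera call.
A pose or a line that the arm cannot do raises Unreachable and nothing moves.
- sign_off(): hands the job in; it is judged then, once.
Trained networks look in the newest picture that a camera, given by its name, has taken for a name from the list of things; names that differ only in an ending like _2 or _b are one class to them, and where a whole thing is asked for, a point or a joint stands for the part that bears it (a point fixed in the world has none). Each returns a list of dicts, best first, with "score" (0 to 1); they miss things now and then, are a little off and sometimes report something else, mostly with a low value. They report only what shows in the picture. A call takes as long as a camera call. They do not tell look-alikes from the thing itself.
- spot_in(name, camera): "extent" ([centre column, centre row, width, height] in pixels, round what is visible of it).
- regions_of(name, camera): "region" (480x640 bool, what is visible of it) and "extent" ([centre column, centre row, width, height] in pixels, round what is visible of it).
The state is a dict: "t": time; "joint_pos": joint angles; "qvel": joint speeds; "effort": joint torques, N m; "tcp_pos": TCP position; "ee_rot": TCP orientation; "wrist_force": force on the tool from outside, world axes, zero at the start; "moment": the same for the moment, N m; "grip_width": finger opening in mm; "grip_force": force on a finger pad.
Only numpy, scipy, OpenCV 4.12 (cv2) and the standard library are available. Lean on these libraries where they do the work, as an engineer would, in place of code of your own. Each camera call takes 0.05 s, during which the arm holds its last target. There are 200 camera calls.

## Task

Two concrete mixes have been cast, a light sandy one and a dark grey one, and each blue specimen carrier already holds one specimen of its mix. Put the four loose specimens upright into the carrier of their own colour, cubes right down into the free square bays and the cylinder into the free round bay; lower each one in rather than dropping it, because young concrete chips, and leave the two seated specimens and the white-lidded jar where they are.

Things in the scene. Friction and masses are not known exactly. Their poses are not given: they have to be found in the camera images.
- light_cube: Light sandy-coloured concrete test cube, 40 x 40 x 40 mm, about 0.15 kg, loose, standing on the bench. Origin: centre of its underside; z up, x and y square to its sides. The only loose light cube.
- light_cylinder: Light sandy-coloured concrete test cylinder, 36 mm in diameter, 50 mm tall, about 0.11 kg, loose, standing upright on the bench. Origin: centre of its underside; z up along its axis.
- dark_cube_a: Dark grey concrete test cube, 40 x 40 x 40 mm, about 0.15 kg, loose, standing on the bench. Origin: centre of its underside; z up, x and y square to its sides. One of two alike loose dark cubes; either may go into either free square bay of the dark carrier.
- dark_cube_b: Dark grey concrete test cube, 40 x 40 x 40 mm, about 0.15 kg, loose, standing on the bench. Origin: centre of its underside; z up, x and y square to its sides. The other of the two alike loose dark cubes.
- carrier_light: Fixed blue block 222 mm long (x), 82 wide (y), 24 high, low steel bails 18 mm out at its ends; origin: centre of underside. Three bays in a row at y = 0: square 54 x 54 mm at x = -70 and at x = 0 (sides along x, y), round 50 mm at x = +70. Bay floor at z = 8, rim at z = 24, 2 mm chamfer. Light mix's carrier: a light cube sits in the middle bay (x = 0), the square end bay and round bay are free.
- carrier_dark: Fixed blue block 222 mm long (x), 82 wide (y), 24 high, low steel bails 18 mm out at its ends; origin: centre of underside. Three bays in a row at y = 0: square 54 x 54 mm at x = -70 and at x = 0 (sides along x, y), round 50 mm at x = +70. Bay floor at z = 8, rim at z = 24, 2 mm chamfer. Dark mix's carrier: a dark cylinder sits in the round bay (x = +70), both square bays are free.
- seated_light_cube: Light sandy-coloured concrete test cube, 40 mm, already seated in the middle bay of the light mix's carrier; its top is 48 mm above the bench. Origin: centre of its underside. Not to be moved.
- seated_dark_cylinder: Dark grey concrete test cylinder, 36 mm in diameter, 50 mm tall, already seated in the round bay of the dark mix's carrier; its top is 58 mm above the bench. Origin: centre of its underside. Not to be moved.
- jar: White sample jar with a white screw lid, 49 mm in diameter, 58 mm tall, 0.12 kg, standing among the loose specimens. Origin: centre of its underside. Not to be moved.
Mind the look-alikes: they are no part of the job. What is shaped like the light_cylinder but red is not meant. Leave any yellow look-alike of the dark_cube_a alone.

How it is judged (in metres and radians):
At the end, for the whole second after the job is handed in: Each loose specimen stands in a fitting bay of its own mix's carrier, within 10 mm of the bay's centre, down on its floor (3.5 mm) and upright (0.12 rad); the seated specimens are still in their bays, the jar is upright within 30 mm of its place, all at rest (x of light_cube in the frame of carrier_light between -0.08 and -0.06 m and y of light_cube in the frame of carrier_light between -0.01 and 0.01 m and z of light_cube in the frame of carrier_light between 0.004 and 0.0115 m and x of light_cylinder in the frame of carrier_light between 0.06 and 0.08 m and y of light_cylinder in the frame of carrier_light between -0.01 and 0.01 m and z of light_cylinder in the frame of carrier_light between 0.004 and 0.0115 m and x of seated_light_cube in the frame of carrier_light between -0.01 and 0.01 m and y of seated_light_cube in the frame of carrier_light between -0.01 and 0.01 m and z of seated_light_cube in the frame of carrier_light between 0.004 and 0.0115 m and x of seated_dark_cylinder in the frame of carrier_dark between 0.06 and 0.08 m and y of seated_dark_cylinder in the frame of carrier_dark between -0.01 and 0.01 m and z of seated_dark_cylinder in the frame of carrier_dark between 0.004 and 0.0115 m and ((x of dark_cube_a in the frame of carrier_dark between -0.08 and -0.06 m and y of dark_cube_a in the frame of carrier_dark between -0.01 and 0.01 m and z of dark_cube_a in the frame of carrier_dark between 0.004 and 0.0115 m and x of dark_cube_b in the frame of carrier_dark between -0.01 and 0.01 m and y of dark_cube_b in the frame of carrier_dark between -0.01 and 0.01 m and z of dark_cube_b in the frame of carrier_dark between 0.004 and 0.0115 m) or (x of dark_cube_b in the frame of carrier_dark between -0.08 and -0.06 m and y of dark_cube_b in the frame of carrier_dark between -0.01 and 0.01 m and z of dark_cube_b in the frame of carrier_dark between 0.004 and 0.0115 m and x of dark_cube_a in the frame of carrier_dark between -0.01 and 0.01 m and y of dark_cube_a in the frame of carrier_dark between -0.01 and 0.01 m and z of dark_cube_a in the frame of carrier_dark between 0.004 and 0.0115 m)) and distance of jar from where it was at the start of the episode below 0.03 m and angle between each of light_cube, light_cylinder, dark_cube_a, dark_cube_b, seated_light_cube, seated_dark_cylinder, jar's own z axis and vertical below 0.12 rad and linear speed of each of light_cube, light_cylinder, dark_cube_a, dark_cube_b, seated_light_cube, seated_dark_cylinder, jar below 0.02 m/s); the robot touches nothing.
It fails at once if a specimen is dropped: it falls faster than 0.7 m/s while the fingers do not touch it (a free fall of more than 25 mm) ((contact force between the fingers and light_cube below 0.05 N and linear speed of light_cube above 0.7 m/s) or (contact force between the fingers and light_cylinder below 0.05 N and linear speed of light_cylinder above 0.7 m/s) or (contact force between the fingers and dark_cube_a below 0.05 N and linear speed of dark_cube_a above 0.7 m/s) or (contact force between the fingers and dark_cube_b below 0.05 N and linear speed of dark_cube_b above 0.7 m/s)).
It fails at once if a seated specimen is taken out or pushed out of its bay (moved more than 20 mm) (distance of any of seated_light_cube, seated_dark_cylinder from where it was at the start of the episode above 0.02 m).
It fails at once if the white-lidded jar is knocked over or moved more than 30 mm (angle between jar's own z axis and vertical above 0.5 rad or distance of jar from where it was at the start of the episode above 0.03 m).
It also fails if it takes over 112 s, if anything falls off the work surface, if the arm or the gripper's body presses on something with over 40 N, if the wrist force passes 120 N, or if a joint passes its speed limit or range.

## Working session

There is one attempt and no reset: what is moved stays moved. The work goes in short steps, each a Python script; the robot and the scene stay as the last script left them, time stands still between calls to the robot, and variables do not carry over. Pictures are saved under pics/ and viewed, at most 14 in all, crops included, and the job is handed in when it is done.

```bash
ls; mkdir -p pics
python3 - <<'E'
from station import *
import cv2
for c in("scene","top"):
    cv2.imwrite(f"pics/{c}0.png",get_image(c)[:,:,::-1]); k=get_calibration(c); print(c,{a:(v.round(4).tolist() if hasattr(v,'round') and not isinstance(v,float) else v) for a,v in k.items()})
    for n in("light_cube","light_cylinder","dark_cube_a","carrier_light","carrier_dark","seated_light_cube","seated_dark_cylinder","jar"):
        print(n,[(round(d["score"],2),[round(float(x)) for x in d["extent"]]) for d in spot_in(n,c)])
o=get_obs();print(o)
try: print(grasp_offset)
except Exception as e: print(e)
E
```

```text
pics
scene {'fx': 469.888525854191, 'fy': 469.888525854191, 'cx': 319.06833985967216, 'cy': 241.08733207478392, 'D': [-0.0707, 0.0, 0.0, 0.0, 0.0], 'R': [[-0.6473, -0.7623, -0.0043], [-0.4993, 0.4282, -0.7532], [0.576, -0.4854, -0.6578]], 't': [329.4439, 298.5315, 720.2236]}
light_cube [(0.83, [279, 256, 28, 29])]
light_cylinder [(0.88, [377, 238, 18, 24]), (0.72, [351, 219, 16, 30])]
dark_cube_a [(0.67, [318, 233, 22, 26]), (0.66, [281, 294, 32, 33]), (0.55, [234, 288, 22, 28])]
carrier_light [(0.76, [396, 195, 58, 54]), (0.52, [164, 301, 24, 34])]
carrier_dark [(0.89, [184, 340, 91, 111]), (0.24, [396, 196, 58, 54])]
seated_light_cube []
seated_dark_cylinder [(0.7, [163, 302, 27, 31])]
jar [(0.9, [334, 258, 25, 35])]
top {'fx': 618.5377006364462, 'fy': 618.5377006364462, 'cx': 333.6628269675752, 'cy': 243.8087448343876, 'D': [-0.2178, 0.0, 0.0, 0.0, 0.0], 'R': [[-0.0014, -1.0, -0.0037], [-0.9978, 0.0017, -0.0666], [0.0666, 0.0036, -0.9978]], 't': [-8.6188, 529.054, 1524.8153]}
light_cube [(0.67, [301, 230, 18, 20])]
light_cylinder [(0.77, [385, 232, 19, 17]), (0.62, [383, 268, 13, 
[... 371 characters left out ...]
)]
{'t': 0.9, 'joint_pos': array([-7.46671370e+01,  1.24255178e+01,  9.24393303e+01,  4.99389898e-04,
        7.51316102e+01, -6.42715419e+00]), 'qvel': array([-0.00498124, -0.11511265, -0.01965296, -0.0065266 , -0.09885467,
       -0.01681458]), 'effort': array([-3.81487439e-06, -3.96882856e+01, -3.04262781e+01, -1.58321300e-04,
        6.44806387e-04, -1.06584853e-06]), 'tcp_pos': array([ 231.74549622, -580.48005552,  231.33659565]), 'ee_rot': array([ 1.79996427e+02, -8.31859112e-05,  2.17598890e+01]), 'wrist_force': array([ 0.59955253, -0.05648818,  0.25379126]), 'moment': array([-0.02759196,  0.03701305, -0.02732636]), 'grip_force': 0.0, 'grip_width': 85.1493480251827}
18.700000000000003
```

Run:
```python
import cv2
a=cv2.imread("pics/top0.png")[170:320,160:500]
cv2.imwrite("pics/topc.png",cv2.resize(a,(800,353),interpolation=cv2.INTER_CUBIC))
a=cv2.imread("pics/scene0.png")[150:410,120:450]
cv2.imwrite("pics/scc.png",cv2.resize(a,(760,599),interpolation=cv2.INTER_CUBIC))
```

```text
(no output)
```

View pics/topc.png

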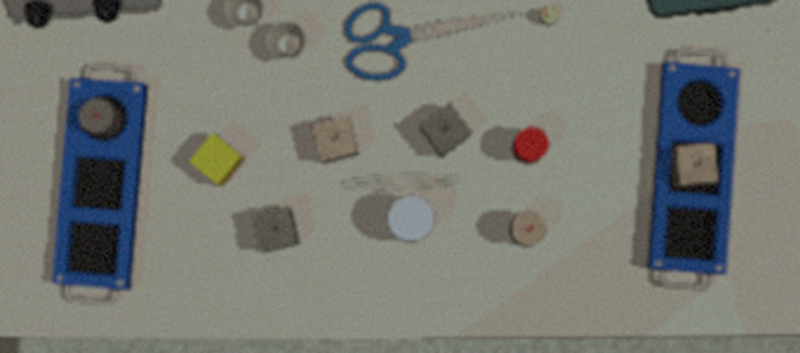

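View pics/scc.png

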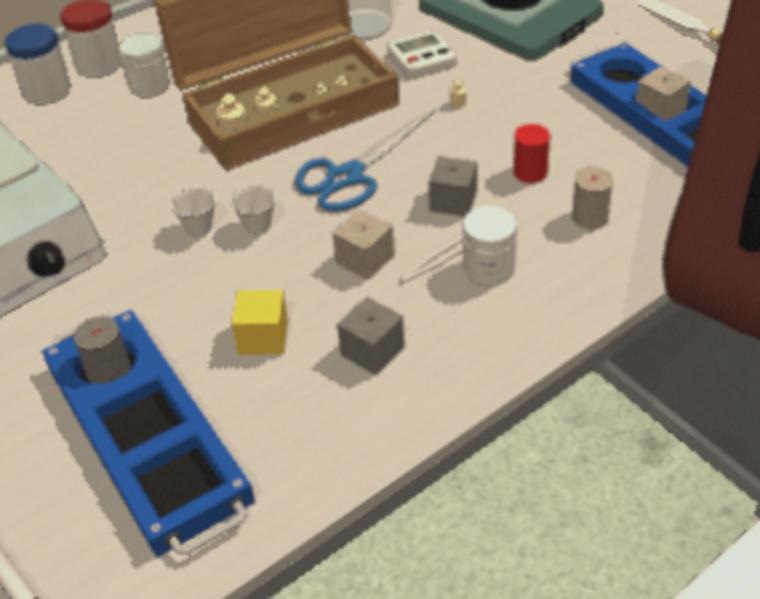

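The top view shows the dark carrier on the left and the light carrier on the right, both with the round bay on the far side. In crop pixels, the light cube is at (334,138), the dark cubes at (444,130) and (275,228), the light cylinder at (528,229) and the jar at (410,218). The yellow and red look-alikes are at (215,158) and (530,145). Next I'll fit models to the silhouettes.

```bash
cat > vis.py <<'E'
from station import *
import numpy as np, cv2
from scipy.optimize import minimize
S=4
CAL={c:get_calibration(c) for c in("scene","top")}
def proj(P,c):
    k=CAL[c]; K=np.array([[k["fx"],0,k["cx"]],[0,k["fy"],k["cy"]],[0,0,1]])
    return cv2.projectPoints(np.float64(P),cv2.Rodrigues(np.array(k["R"]))[0],np.float64(k["t"]),K,np.float64(k["D"]))[0][:,0]
def box(L,W,H): return np.array([[x,y,z] for x in(-L/2,L/2) for y in(-W/2,W/2) for z in(0,H)],float)
def cyl(d,H): a=np.linspace(0,2*np.pi,40,False); return np.array([[d/2*np.cos(t),d/2*np.sin(t),z] for t in a for z in(0,H)])
SH=dict(cube=box(40,40,40),cyl=cyl(36,50),jar=cyl(49,58),carrier=box(222,82,24))
def place(P,x,y,yaw,z=0):
    a=np.radians(yaw);c,s=np.cos(a),np.sin(a); return P@np.array([[c,-s,0],[s,c,0],[0,0,1]]).T+[x,y,z]
def sil(P,c):
    h=cv2.convexHull(np.float32(proj(P,c)))
    m=np.zeros((480*S,640*S),np.uint8); cv2.fillConvexPoly(m,np.int32(np.round(((h+.5)*S-.5)*16)),1,shift=4)
    return m
def fit(shape,masks,p0,z=0):
    "masks: {camera: bool mask}; maximise mean IoU over x,y,yaw"
    crop={}
    for c,m in masks.items():
        ys,xs=np.nonzero(m); crop[c]=(slice(max(0,ys.min()-15)*S,(ys.max()+15)*S),slice(max(0,xs.min()-15)*S,(xs.max()+15)*S))
    big={c:cv2.resize(m.astype(np.uint8),None,fx=S,fy=S,interpolation=cv2.INTER_NEAREST)[crop[c]]>0 for c,m in masks.items()}
    def f(p):
        e=0
        for c,m in big.items():
            s=sil(place(SH[shape],*p,z),c)[crop[c]]>0; e+=1-(s&m).sum()/max(1,(s|m).sum())
        return e/len(big)
    best=None
    for y0 in ([0] if shape in("cyl","jar") else [p0[2]] if shape=="carrier" else range(-45,45,15)):
        p=np.array([p0[0],p0[1],y0],float)
        r=minimize(f,p,method="Nelder-Mead",options=dict(initial_simplex=[p,p+[8,0,0],p+[0,8,0],p+[0,0,8]],xatol=.1,fatol=1e-5,maxiter=90))
        if best is None or r.fun<best.fun: best=r
    return best.x,1-best.fun
def ground(u,v,c,z):
    r=minimize(lambda p:((proj([[p[0],p[1],z]],c)[0]-[u,v])**2).sum(),[500,0],method="Nelder-Mead"); return r.x
def find(name,c,uv,rad=12):
    "network region whose extent centre lies near uv"
    for d in regions_of(name,c):
        if np.hypot(*(np.array(d["extent"][:2])-uv))<rad: return d["region"]
E
cat > m1.py <<'E'
from vis import *
get_image("top");get_image("scene")
T=[("light_cube","cube",(301,229),"light_cube",(279,256)),("dark1","cube",(349,225),"dark_cube_a",(318,233)),
("dark2","cube",(277,268),"dark_cube_a",(281,294)),("light_cylinder","cyl",(385,267),"light_cylinder",(377,238)),("jar","jar",(333,261),"jar",(334,258)),
("carrier_light","carrier",(454,244),"carrier_light",None),("carrier_dark","carrier",(202,248),"carrier_dark",(184,340))]
for n,sh,ut,nn,us in T:
    m={c:find(nn,c,uv) for c,uv in(("top",ut),("scene",us)) if uv}
    g=ground(*ut,"top",SH[sh][:,2].max()/2)
    for cs in(["top"],["scene"],["top","scene"]):
        mm={c:m[c] for c in cs if m.get(c) is not None}
        if len(mm)<len(cs): print(n,cs,"none"); continue
        x,s=fit(sh,mm,[*g,0]); print(n,cs,x.round(1),round(s,3))
E
python3 m1.py
```

```text
light_cube ['top'] [567.4  69.6  21.4] 0.836
light_cube ['scene'] [562.4  69.2 -73.2] 0.952
light_cube ['top', 'scene'] [563.9  69.1  16.4] 0.863
dark1 ['top'] [575.9 -46.9  34.3] 0.86
dark1 ['scene'] [573.2 -48.5  38. ] 0.917
dark1 ['top', 'scene'] [574.5 -47.7 -57.2] 0.862
dark2 ['top'] [470.9 132.7 -88.2] 0.84
dark2 ['scene'] [468.9 130.9  14.3] 0.941
dark2 ['top', 'scene'] [469.8 131.3  12.5] 0.877
light_cylinder ['top'] [471.1  -0.    0. ] 0.0
light_cylinder ['scene'] [471.1  -0.    0. ] 0.0
light_cylinder ['top', 'scene'] [471.1  -0.    0. ] 0.0
jar ['top'] [481.8  -9.4   7.8] 0.922
jar ['scene'] [478.9 -11.4  11.6] 0.932
jar ['top', 'scene'] [480.5 -10.8  14. ] 0.9
carrier_light ['top'] [ 535.  -314.5   -4.5] 0.836
carrier_light ['scene'] none
carrier_light ['top', 'scene'] none
carrier_dark ['top'] [519.9 324.3  -4.6] 0.872
carrier_dark ['scene'] [509.7 324.   -4.8] 0.866
carrier_dark ['top', 'scene'] [518.2 323.7  -4.5] 0.86
```

```bash
cat > m2.py <<'E'
from vis import *
im={c:get_image(c) for c in("top","scene")}
m={c:find("light_cylinder",c,uv) for c,uv in(("top",(385,267)),("scene",(377,238)))}
for cs in(["top"],["scene"],["top","scene"]):
    print("cyl",cs,[np.round(a,2) for a in fit("cyl",{c:m[c] for c in cs},[470,-129,0])])
def blue(c,uv,r):
    h=cv2.cvtColor(im[c],cv2.COLOR_RGB2HSV); b=(h[...,0]>100)&(h[...,0]<128)&(h[...,1]>110)
    k=np.zeros(b.shape,bool); k[uv[1]-r:uv[1]+r,uv[0]-r:uv[0]+r]=1
    n,l,st,_=cv2.connectedComponentsWithStats((b&k).astype(np.uint8))
    i=1+np.argmax(st[1:,4]); o=np.zeros(b.shape,np.uint8); hull=cv2.convexHull(np.argwhere(l==i)[:,::-1].astype(np.int32)); cv2.fillConvexPoly(o,hull,1); return o>0
for n,uv,p,us in(("CL",(454,244),[535,-314,-4.5],None),("CD",(202,248),[518,324,-4.5],(184,340))):
    x,s=fit("carrier",{"top":blue("top",uv,60)},p); print(n,"top",x.round(2),round(s,3)); best=x
    if us: x,s=fit("carrier",{"scene":blue("scene",us,75)},p); print(n,"scene",x.round(2),round(s,3)); 
    P=np.array([[-97,-27,24],[-43,-27,24],[-43,27,24],[-97,27,24],[-27,-27,24],[27,-27,24],[27,27,24],[-27,27,24]])
    for c in im:
        for k in(0,4): cv2.polylines(im[c],[np.int32(np.round(proj(place(P[k:k+4],*best),c)*16))],True,(255,255,0),1,shift=4)
        cv2.polylines(im[c],[cv2.convexHull(np.int32(np.round(proj(place(SH["carrier"],*best),c)*16)))],True,(255,0,0),1,shift=4)
for p,sh in(((563.9,69.1,16.5),"cube"),((574.5,-47.7,34.5),"cube"),((469.8,131.3,12.5),"cube")):
    for c in im: 
        q=SH[sh][SH[sh][:,2]>0][[0,1,3,2]]; cv2.polylines(im[c],[np.int32(np.round(proj(place(q,*p),c)*16))],True,(0,255,0),1,shift=4)
cv2.imwrite("pics/ov_top.png",cv2.resize(im["top"][185:305,170:480],(800,310),interpolation=cv2.INTER_CUBIC)[:,:,::-1])
cv2.imwrite("pics/ov_sc.png",cv2.resize(im["scene"][205:405,125:390],(795,600),interpolation=cv2.INTER_CUBIC)[:,:,::-1])
E
python3 m2.py
```

```text
cyl ['top'] [array([ 471.52, -133.13,    6.73]), np.float64(0.87)]
cyl ['scene'] [array([ 469.49, -132.47,    3.18]), np.float64(0.92)]
cyl ['top', 'scene'] [array([ 470.34, -132.82,    7.08]), np.float64(0.89)]
CL top [ 535.41 -314.58   -4.92] 0.963
CD top [520.49 324.22  -4.46] 0.967
CD scene [519.26 322.56  -4.57] 0.972
```

View pics/ov_top.png

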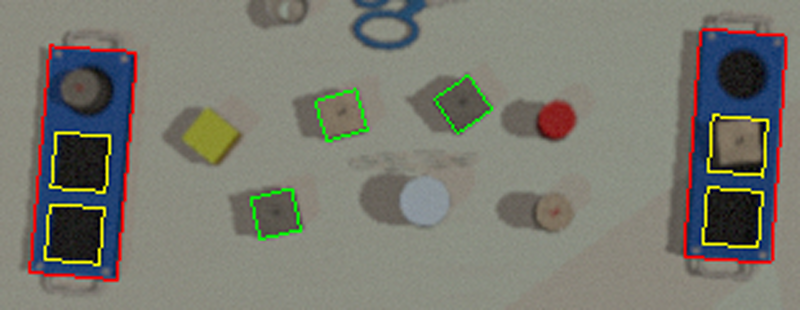

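View pics/ov_sc.png

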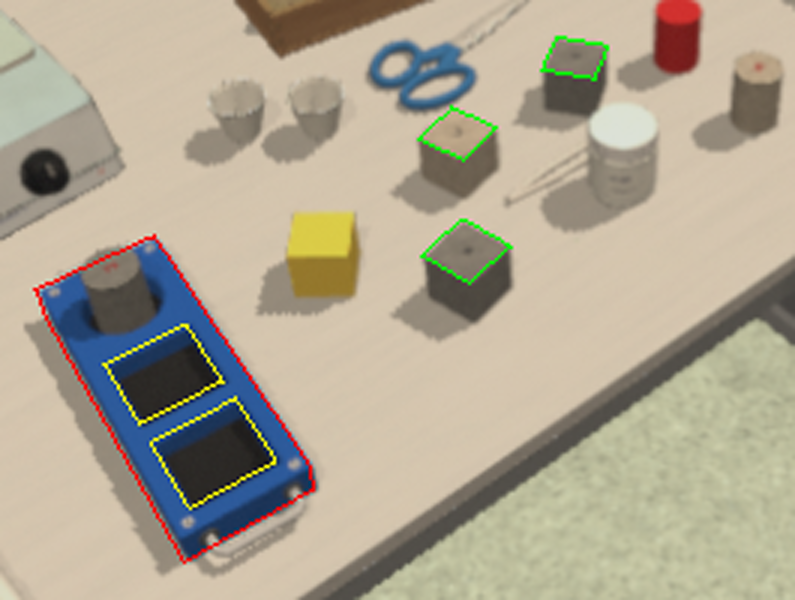

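Fits agree in both views: the bay outlines at crop (82,162) and (74,235) sit on the dark bays, and the green outlines sit on the cube tops. I'll start with the cylinder.

```bash
cat > act.py <<'E'
from station import *
import numpy as np
CAR=dict(L=(534.8,-314.0,-4.7),D=(519.9,323.5,-4.5))
H=135
def st(s): 
    o=get_obs(); print(s,"t%.1f"%o["t"],"tcp",o["tcp_pos"].round(1),"w%.1f f%.1f"%(o["grip_width"],o["grip_force"]),"F",o["wrist_force"].round(1)); return o
def pick(x,y,yaw,z,opening=64):
    grip(opening,40)
    goto([x,y,H],[180,0,yaw]); move_l([x,y,z],speed=120); st("at")
    grip(30,40); o=st("gripped")
    move_l([x,y,z+5],speed=40); wait(.2); st("lift"); move_l([x,y,H],speed=150)
    return o["grip_width"]
def put(car,bx,z,yawoff=0,opening=54):
    cx,cy,a=CAR[car]; c,s=np.cos(np.radians(a)),np.sin(np.radians(a)); x,y=cx+bx*c,cy+bx*s
    move_l([x,y,H],[180,0,a+yawoff],speed=200); wait(.3); f0=st("over")["wrist_force"][2]
    move_l([x,y,z+8+5],speed=90); h=z+8+5
    while h>z+8-1.5:
        h-=.7; move_l([x,y,h],speed=20); wait(.05)
        F=get_obs()["wrist_force"]
        if F[2]-f0>4: break
    st("down dF%.1f"%(F[2]-f0)); grip(opening); wait(.2); st("released"); move_l([x,y,H],speed=120)
E
python3 - <<'E'
from act import *
w=pick(470.4,-132.8,-5,22)
if w>33: put("L",70,22)
E
```

```text
at t5.2 tcp [ 471.2 -133.2   22.7] w63.8 f0.0 F [ 0.6  0.5 -0.5]
gripped t5.5 tcp [ 471.3 -133.2   23.1] w34.7 f40.0 F [-0.  -0.8  5.6]
lift t6.0 tcp [ 469.9 -132.6   26.6] w34.8 f40.0 F [-0.8 -0.4 -1.7]
over t8.5 tcp [ 604.5 -319.2  135.2] w34.8 f40.0 F [-0.2  0.6 -1.5]
down dF7.4 t11.8 tcp [ 604.7 -319.9   31.1] w34.8 f40.7 F [-2.3  1.   5.9]
released t12.4 tcp [ 604.5 -319.7   29.9] w54.0 f0.0 F [0.1 0.7 0.6]
```

Run:
```python
from act import *
w=pick(564,69,16.5,17)
if w>36: put("L",-70,17)
goto([420,0,300],[180,0,0])
import cv2
a=get_image("top")[185:305,395:505]; b=get_image("scene")[150:260,330:440]
cv2.imwrite("pics/c1.png",np.hstack([cv2.resize(x,(400,400),interpolation=cv2.INTER_CUBIC) for x in(a,b)])[:,:,::-1])
```

```text
at t16.2 tcp [565.   69.   17.9] w64.1 f0.0 F [-0.1  0.2 -0. ]
gripped t16.6 tcp [565.3  69.   18.4] w39.4 f40.8 F [-0.   0.3  5.2]
lift t17.0 tcp [563.4  69.   21.5] w39.4 f40.3 F [ 0.2 -1.1 -1.4]
over t20.3 tcp [ 465.2 -307.9  135. ] w39.4 f40.1 F [ 0.1  0.2 -1.6]
down dF6.4 t23.5 tcp [ 465.1 -308.3   26.4] w39.7 f40.8 F [-1.9  0.8  4.9]
released t23.9 tcp [ 465.1 -308.3   25.7] w54.1 f0.0 F [-0.1  1.  -0.1]
```

View pics/c1.png

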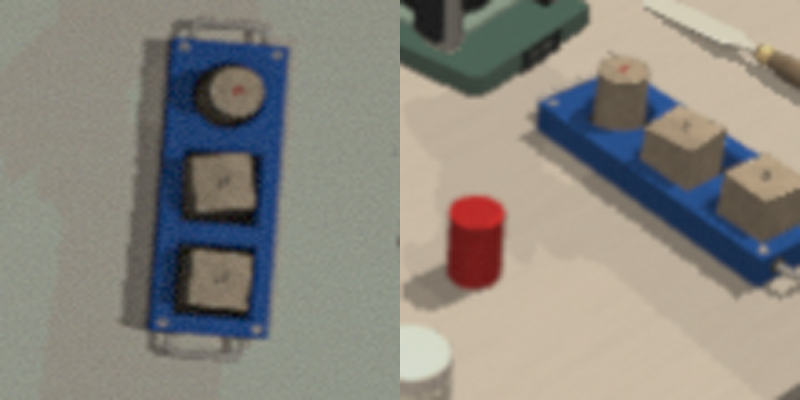

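Both light specimens are down in their bays, with the cylinder top at (235,92) and the cube at (222,280). The seated cube has not moved. Now the dark cubes.

```bash
python3 - <<'E'
from act import *
w=pick(574.5,-47.7,34.5,17)
if w>36:
    put("D",0,17)
    w=pick(469.8,131.3,12.5,17)
    if w>36: put("D",-70,17)
goto([420,0,300],[180,0,0])
import cv2
a=get_image("top")[185:305,145:265]; b=get_image("scene")[270:410,120:260]
cv2.imwrite("pics/c2.png",np.hstack([cv2.resize(x,(400,400),interpolation=cv2.INTER_CUBIC) for x in(a,b)])[:,:,::-1])
E
cat > m3.py <<'E'
from vis import *
get_image("top");get_image("scene")
from act import CAR
for nn,sh,bays in(("dark_cube_a","cube",[("D",0),("D",-70)]),("light_cube","cube",[("L",-70)]),("light_cylinder","cyl",[("L",70)]),("jar","jar",None)):
    for cam in CAL:
        R=regions_of(nn,cam)
        for b in bays or [None]:
            if b: cx,cy,a=CAR[b[0]]; g=place(np.array([[b[1],0,0.]]),cx,cy,a)[0][:2]; z=8
            else: g,z=np.array([480.5,-10.8]),0
            uv=proj([[*g,z+20]],cam)[0]
            r=[d["region"] for d in R if np.hypot(*(np.array(d["extent"][:2])-uv))<9]
            if r: x,s=fit(sh,{cam:r[0]},[*g,0],z); print(nn,b,cam,"off",(x[:2]-g).round(1),"yaw%.0f"%x[2],round(s,2))
            else: print(nn,b,cam,"none")
E
python3 m3.py
```

```text
at t28.8 tcp [575.5 -47.9  18. ] w64.2 f0.0 F [-0.3 -0.5  0.8]
gripped t29.1 tcp [575.7 -47.9  18.3] w39.6 f41.0 F [ 0.3 -0.3  3.9]
lift t29.6 tcp [573.9 -47.6  21.5] w39.5 f40.4 F [ 0.3  0.1 -1.4]
over t32.8 tcp [520.  323.2 135. ] w39.5 f40.5 F [-0.8 -0.5 -1.1]
down dF4.4 t35.9 tcp [520.  323.6  26.4] w39.7 f40.8 F [-1.6 -2.1  3.3]
released t36.4 tcp [519.9 323.5  25.7] w54.3 f0.0 F [ 0.4 -0.6 -1. ]
at t39.7 tcp [470.7 131.5  17.7] w64.1 f0.0 F [-0.7  0.2  0.6]
gripped t40.0 tcp [471.  131.5  18.2] w39.3 f41.4 F [ 0.  -0.4  5.6]
lift t40.5 tcp [469.2 131.2  21.5] w39.4 f40.8 F [-0.5  0.4 -1.2]
over t42.8 tcp [450.3 328.4 135.1] w39.1 f40.9 F [-0.6  0.3 -1.8]
down dF4.6 t45.9 tcp [450.2 329.1  26.2] w39.4 f41.1 F [-1.9  0.2  2.7]
released t46.4 tcp [450.2 329.   25.8] w53.9 f0.0 F [ 0.8 -0.5 -0. ]
dark_cube_a ('D', 0) scene off [-0.1  0.4] yaw1 0.93
dark_cube_a ('D', -70) scene off [-0.   0.4] yaw-10 0.86
dark_cube_a ('D', 0) top off [0.5 1.2] yaw1 0.91
dark_cube_a ('D', -70) top off [0.1 0.7] yaw0 0.92
light_cube ('L', -70) scene off [ 1.  -2.2] yaw-25 0.87
light_cube ('L', -70) top off [0.9 0.4] yaw-6 0.95
light_cylinder ('L', 70) scene off [ 6.8 -8.2] yaw16 0.79
light_cylinder ('L', 70) top off [-1.3  0. ] yaw5 0.93
jar None scene off [-1.4 -0.8] yaw5 0.95
jar None top off [ 2.6 -0.5] yaw6 0.62
```

View pics/c2.png

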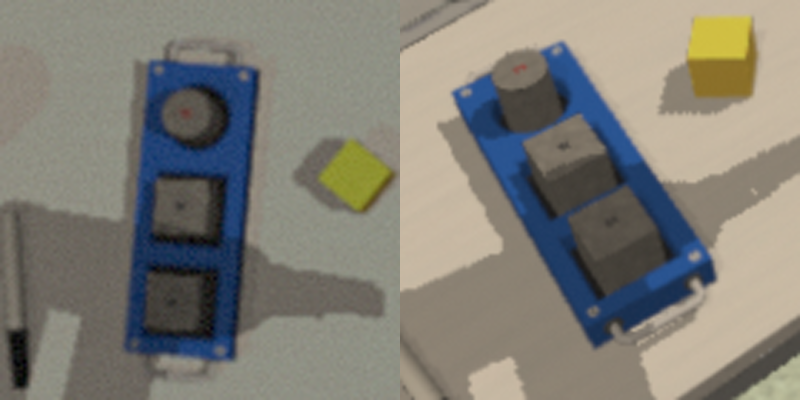

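Both dark cubes are down in their square bays, at (183,207) and (178,300) in the top view. All four specimens stand within about 1.5 mm of their bay centres in the top-view fits. The scene-camera fit of the light cylinder was poor (0.79) and put it about 11 mm off, but the earlier pictures from both cameras show it upright and centred, and it touched down at the bay-floor height. The jar is in place, so I'm handing in.

```bash
python3 -c "
from station import *
wait(.5); print(sign_off())"
```

```text
the job is handed in; nothing more can be done
None
```

I lowered all four loose specimens into the free bays of their own carriers and handed the job in; the last pictures showed them upright and down in their bays, with the seated specimens and jar in place, but `sign_off()` returned no verdict.

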